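Snap the cover onto the machine's terminal box

ROBOT

A 7-joint arm with a two-finger parallel gripper is mounted at the origin on the work surface. World frame = base frame: x ahead of the robot, y to its left, z up, the work surface at z = 0. Lengths are in m, angles in rad, forces in N, time in s.
With the tool pointing down it reaches from about 0.425 to 1.025 m from the base axis. Payload 9.4 kg.
Tool frame: the origin (TCP) lies at the very end of the fingers, on their centre line; the grasp point (between the pads) lies 19 mm behind it; z points along the fingers, y is the direction in which the jaws open and shut (so a half turn about z gives the same grasp; the last joint's range is limited). The gripper opens to 85 mm and grips with 20 to 120 N. Pads are 22 mm wide; open, the fingers measure 114 mm over their backs; the gripper's body (76 mm by 85 mm) begins 54 mm behind the grasp point. The pads swing forward as they close: fully open they stand 13 mm farther back than shut.
Start: joints at [1.233, 0.599, -0.003, 1.599, 0.002, 0.943, -0.08], TCP at [0.187, -0.7, 0.231] pointing down, gripper open.
Joint ranges: [-2.57, 2.57], [-0.35, 1.97], [-1.29, 1.29], [0.11, 2.56], [-1.05, 4.19], [0.11, 1.86], [-2.63, 2.63]. Speed limits (rad/s): [2.22, 2.22, 3.01, 3.01, 3.14, 3.14, 3.14].

INTERFACE

Orientations are given as a unit quaternion [x, y, z, w].
In Python, from workcell import manip gives the robot as it stands. The module is installed in compiled form; this text tells all that it offers.
- The arm moves only by the shell command python3 -m inch 'ROWS' [OPENING]. ROWS is text: rows parted by semicolons, each of 6 numbers parted by spaces: the shift along the tool's x, y, z in m, then the turn, a rotation vector about the tool's x, y, z in degrees. A call has 1 to 5 rows; each row shifts and turns the pose as measured when the row begins, along the tool's axes as they then stand; what a row does not reach is not made up. A row lasts 1/8 s, in which the tool goes at most 62.5 mm and 10.7 degrees, less where a joint would pass 70% of its speed; a pose out of reach is approached as far as the arm can. A call with a gripper value outside its range is refused whole. OPENING is the closure in counts, from 0 (fully open) to 255 (shut), set as the call begins (- or left out, the last holds). The fingers move at their own pace and stop on an object; the grip force is fixed at half the most. Time passes only in rows, so rows that do not move let the fingers close. It gives the time, the measured TCP pose, the force and the opening at its end, in the units of the state.
- manip.get_state(): the state, without advancing time (a new reading comes with each control period).
- manip.get_image(name): name is "side" or "top" or "wrist"; returns a dict with "image" (420x560x3 uint8, red, green, blue), "fx", "fy", "cx", "cy" (pixels), "eye" and "attitude" of the camera in the world; the wrist camera has in their place "tool_from_camera" (4x4, takes a point from camera to tool coordinates, whose origin is the TCP and whose axes are the flange's). Camera axes: x right, y down, z forward; pixel columns grow to the right and rows downward; lengths in m; the calibration is good to about 2 mm. A picture is of the moment at which its call begins: read the wrist's pose just before it. There is no depth.
- manip.hand_in(): hands the job in, once; it reports no verdict.
The state is a dict: "time_s": time; "joint_positions": joint angles; "joint_velocities": joint speeds; "effort": joint torques, N m; "tcp_pos": TCP position; "ee_rot": TCP orientation; "wrist_force": force on the tool from outside, world axes, zero at the start; "wrist_torque": the same for the moment, N m; "opening": finger opening in m.
Only numpy, scipy, OpenCV 4.12 (cv2) and the standard library are available. Lean on these libraries where they do the work, as an engineer would, in place of code of your own. Each camera call takes 0.05 s, during which the arm holds its last target.

TASK

The cover of the grey terminal box on the machine bed has been laid on but not snapped shut. Press it down with your fingertips on the rim, corner by corner, until all four corners have clicked and the cover sits flush on the box all round. Don't press on the clear window, don't take the cover off, and leave the loose parts around the box where they are.

Things in the scene. Friction and masses are not known exactly. Their poses are not given: they have to be found in the camera images.
- terminal_box: grey plastic terminal box bolted to the bed, 100 (x) x 180 (y) x 52 tall, corners cut at 45 degrees, two dark glands out of its +x wall. Origin: centre of its underside on the bed; z up. It does not move. A sprung catch sits in each cut corner, at x +-44, y +-84.
- cover: grey snap-fit cover lying on the box: plate 116 (x) x 196 (y) x 5 thick, cut corners, skirt 16.5 deep hanging outside the box walls. Origin: centre of the plate's underside; axes as the box's. Starts level on the four catches, top about 67 above the bed (10 too high); shut, it lies on the box rim, top 57 above the bed. Its ends twist a little: a corner can go down while others stay up or rise.
- window: clear window in the middle of the cover, 64 (x) x 96 (y), its top 1.5 below the cover's top; origin at the centre of its underside. The rim left around it is 50 wide at the two ends (y) and 26 wide along the sides (x). Not to be pressed.
- corner_1 (a point): point on the cover's top surface at its -x -y corner (in the cover's own axes 42 from the middle in x and 80 in y), in the middle of three short moulded marks, over that corner's catch: the place to press. Pressed with about 5 to 15 N it clicks and stays down; 25 N does no harm. Height shut: 57 above the bed; not clicked: 61 or more.
- corner_2 (a point): point on the cover's top surface at its -x +y corner (in the cover's own axes 42 from the middle in x and 80 in y), in the middle of three short moulded marks, over that corner's catch: the place to press. Pressed with about 5 to 15 N it clicks and stays down; 25 N does no harm. Height shut: 57 above the bed; not clicked: 61 or more.
- corner_3 (a point): point on the cover's top surface at its +x +y corner (in the cover's own axes 42 from the middle in x and 80 in y), in the middle of three short moulded marks, over that corner's catch: the place to press. Pressed with about 5 to 15 N it clicks and stays down; 25 N does no harm. Height shut: 57 above the bed; not clicked: 61 or more.
- corner_4 (a point): point on the cover's top surface at its +x -y corner (in the cover's own axes 42 from the middle in x and 80 in y), in the middle of three short moulded marks, over that corner's catch: the place to press. Pressed with about 5 to 15 N it clicks and stays down; 25 N does no harm. Height shut: 57 above the bed; not clicked: 61 or more.
- clamp_pad: yellow urethane clamp pad, upright cylinder 40 dia x 44 tall; origin under its middle. Bystander.
- screwdriver: screwdriver lying flat, 190 long, black handle 26 thick; origin under its middle. Bystander.
- profile_offcut: offcut of slotted aluminium profile standing on end, 40 x 40 x 65 tall; origin under its middle. Bystander.
- elbow_fitting: small push-in elbow fitting standing on its brass thread, 38 tall, black body; origin under its middle. Bystander.
- collet: steel collet standing on its narrow end, 33 dia x 42 tall; origin under its middle. Bystander.
- cable_gland: loose dark grey cable gland standing upright, 27 dia x 33 tall; origin under its middle. Bystander.
- oil_bottle: white plastic bottle with black cap, 58 dia x 150 tall; origin under its middle. Bystander.

How it is judged:
At the end, for the whole second after the job is handed in: All four corners of the cover are clicked down: each press point lies within 2 mm of its shut height (57 mm above the bed), the cover is centred on the box within 5 mm and at rest (z of each of corner_1, corner_2, corner_3, corner_4 in the frame of terminal_box below 0.0592 m and horizontal distance between cover and terminal_box below 0.005 m and linear speed of cover below 0.02 m/s); the robot touches nothing.
It fails at once if the clear window is pressed (over 1.5 N) (contact force between any of the fingers, the arm and window above 1.5 N).
It fails at once if the cover is lifted off or dragged off the box (over 15 mm up or 15 mm sideways) (z of cover in the frame of terminal_box above 0.0766 m or horizontal distance between cover and terminal_box above 0.015 m).
It fails at once if a loose part around the box is shifted or knocked over (moved over 30 mm) (distance of any of clamp_pad, screwdriver, profile_offcut, elbow_fitting, collet, cable_gland, oil_bottle from where it was at the start of the episode above 0.03 m).
It also fails if it takes over 45 s, if anything falls off the work surface, if the arm or the gripper's body presses on something with over 40 N, if the wrist force passes 120 N, or if a joint passes its speed limit or range.

## Working session

There is one attempt and no reset: what is moved stays moved. The work goes in short steps, Python scripts to look and compute and a shell command to move; the robot and the scene stay as the last step left them, time stands still between calls to the robot, and variables do not carry over. Pictures are saved under pics/ and viewed, and the job is handed in when it is done.

```bash
mkdir -p pics
cat > h.py <<'E'
from workcell import manip
import numpy as np, cv2
from scipy.spatial.transform import Rotation as R
def snap(n,f):
    s=manip.get_state(); d=manip.get_image(n); cv2.imwrite('pics/'+f,d['image'][:,:,::-1]); return s,d
E
python3 - <<'E'
from h import *
s=manip.get_state(); print(s)
for n in ['top','side','wrist']:
    s,d=snap(n,n+'0.png'); print({k:(np.round(v,4).tolist() if k!='image' else 0) for k,v in d.items()})
E
```

```text
{'time_s': 0.0, 'joint_positions': array([ 1.23328743,  0.60013811, -0.00259875,  1.60011577,  0.00181143,
        0.94289591, -0.07981087]), 'joint_velocities': array([ 5.40716891e-04, -1.84400328e-03, -6.44308340e-04, -1.20639999e-03,
        6.11093308e-05,  2.08154230e-03,  9.28577658e-04]), 'effort': array([-1.32966310e-03, -7.76460171e+01,  1.56379793e+00, -2.58015454e+01,
        1.22832984e-02,  8.91927484e-03, -5.26726865e-06]), 'tcp_pos': array([ 0.1868455 , -0.70002892,  0.23041181]), 'ee_rot': array([ 9.91502569e-01,  1.30084785e-01, -1.60595204e-04, -7.60621405e-04]), 'wrist_force': array([-0.08933421,  0.08651463,  0.2198904 ]), 'wrist_torque': array([-0.04477034, -0.02172757,  0.01403277]), 'opening': 0.08531959567413776}
{'image': 0, 'fx': 413.2121, 'fy': 413.2121, 'cx': 280.3711, 'cy': 210.3193, 'eye': [0.4161, 0.1527, 0.9515], 'attitude': [0.7095, -0.7006, 0.0514, -0.0563]}
{'image': 0, 'fx': 463.1743, 'fy': 463.1743, 'cx': 285.0897, 'cy': 206.0262, 'eye': [0.1416, 0.6054, 0.7187], 'attitude': [-0.3292, 0.869, -0.3419, 0.14]}
{'image': 0, 'fx': 299.0852, 'fy': 299.0852, 'cx': 278.6521, 'cy': 204.6896, 'tool_from_camera': [[0.0007, -0.9648, -0.2629, 0.0666], [1.0, 0.0006, 0.0005, 0.0015], [-0.0003, -0.2629, 0.9648, -0.1417], [0.0, 0.0, 0.0, 1.0]]}
```

View pics/top0.png

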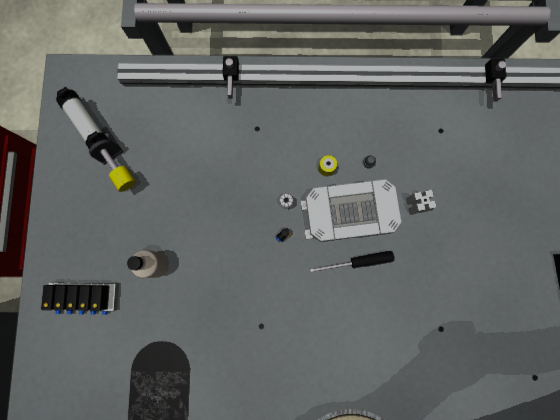

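View pics/side0.png

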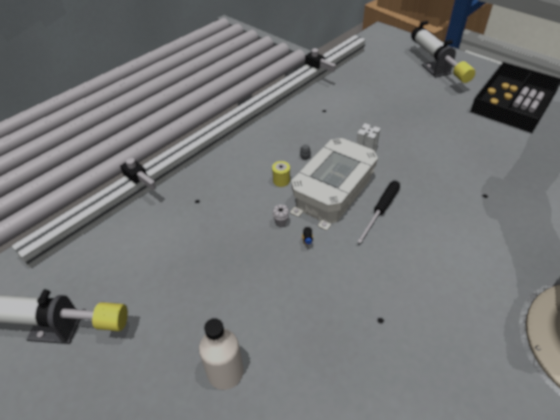

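The top view shows the cover centred near pixel (353,210), with the screwdriver below it, the profile on its right and small parts on its left and above. The side view shows it at about (335,175). Next I'll zoom in and measure.

```bash
cat >> h.py <<'E'
def ray(d,uv):
    uv=np.atleast_2d(uv); c=np.c_[(uv[:,0]-d['cx'])/d['fx'],(uv[:,1]-d['cy'])/d['fy'],np.ones(len(uv))]
    return R.from_quat(d['attitude']).apply(c)
def plane(d,uv,z):
    r=ray(d,uv); e=np.array(d['eye']); return e+r*((z-e[2])/r[:,2])[:,None]
def proj(d,P):
    c=R.from_quat(d['attitude']).inv().apply(np.atleast_2d(P)-d['eye']); return np.c_[c[:,0]/c[:,2]*d['fx']+d['cx'],c[:,1]/c[:,2]*d['fy']+d['cy']]
E
python3 - <<'E'
from h import *
s,d=snap('top','top1.png')
s,e=snap('side','side1.png')
cv2.imwrite('pics/topz.png',cv2.resize(d['image'][140:290,260:450,::-1],None,fx=4,fy=4,interpolation=cv2.INTER_CUBIC))
cv2.imwrite('pics/sidez.png',cv2.resize(e['image'][110:260,250:420,::-1],None,fx=4,fy=4,interpolation=cv2.INTER_CUBIC))
g=cv2.cvtColor(d['image'],cv2.COLOR_RGB2GRAY)
for t in (150,180,200):
    m=(g>t).astype(np.uint8)
    m[:160]=0;m[260:]=0;m[:,:295]=0;m[:,408:]=0
    cs,_=cv2.findContours(m,cv2.RETR_EXTERNAL,cv2.CHAIN_APPROX_NONE)
    c=max(cs,key=cv2.contourArea); print(t,cv2.contourArea(c))
    P=plane(d,c[:,0,:].astype(float),0.067)[:,:2]
    (cx,cy),(w,h),a=cv2.minAreaRect((P*1000).astype(np.float32)); print(cx,cy,w,h,a)
E
```

```text
150 993.5
545.8731689453125 75.73420715332031 114.43254852294922 46.34772872924805 7.9626994132995605Traceback (most recent call last):
  File "<stdin>", line 11, in <module>
ValueError: max() iterable argument is empty
```

View pics/topz.png

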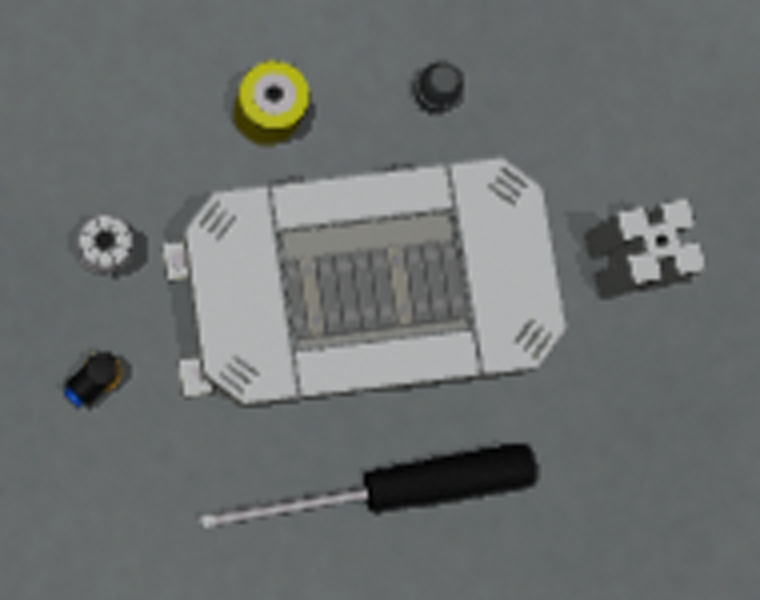

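View pics/sidez.png

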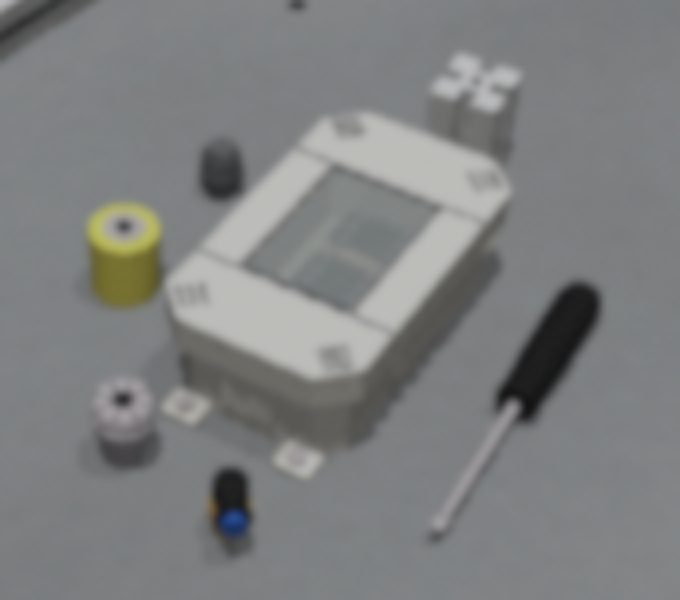

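The zoomed top view shows the four press marks at about (217,220), (508,184), (533,338) and (238,375). In the zoomed side view the marks are at (191,294), (349,128), (486,180) and (335,357). I'll triangulate these.

Run:
```python
from h import *
s,d=snap('top','t2.png'); s,e=snap('side','s2.png')
t=(np.array([(217,220),(508,184),(533,338),(238,375)])+.5)/4-.5+[260,140]
# side: A(+y,-?) order
q=(np.array([(191,294),(349,128),(486,180),(335,357)])+.5)/4-.5+[250,110]
P=plane(d,t,0.067); Q=plane(e,q,0.067)
print(P.round(4));print(Q.round(4))
for i in range(4):
    a=ray(d,t[i])[0];b=ray(e,q[i])[0]
    k=np.linalg.lstsq(np.c_[a,-b],e['eye']-np.array(d['eye']),rcond=None)[0]
    print((d['eye']+a*k[0]).round(4),(e['eye']+b*k[1]).round(4))
for X in (P,Q):
    c=X.mean(0);print(c,[np.linalg.norm(X[i]-X[(i+1)%4]).round(4) for i in range(4)])
    for i,j in((0,1),(3,2),(0,3),(1,2)):print(np.degrees(np.arctan2(*(X[j]-X[i])[[1,0]])).round(2))
print(proj(d,[[0.187,-0.7,0.231]]))
```

```text
[[ 0.5873  0.0873  0.067 ]
 [ 0.6092 -0.0714  0.067 ]
 [ 0.5248 -0.0827  0.067 ]
 [ 0.5028  0.0759  0.067 ]]
[[ 0.5854  0.0914  0.067 ]
 [ 0.606  -0.0664  0.067 ]
 [ 0.5232 -0.0791  0.067 ]
 [ 0.5029  0.079   0.067 ]]
[0.5884 0.0869 0.0617] [0.589  0.0873 0.0617]
[ 0.6107 -0.073   0.0606] [ 0.6106 -0.0731  0.0606]
[ 0.5253 -0.0838  0.0628] [ 0.5257 -0.0835  0.0628]
[0.5031 0.0757 0.0639] [0.5046 0.0766 0.064 ]
[0.55606188 0.00228175 0.067     ] [np.float64(0.1602), np.float64(0.0852), np.float64(0.1601), np.float64(0.0853)]
-82.14
-82.12
-172.36
-172.42
[0.55437673 0.00621216 0.067     ] [np.float64(0.1592), np.float64(0.0837), np.float64(0.1594), np.float64(0.0834)]
-82.56
-82.68
-171.43
-171.3
[[806.44209376 423.57304363]]
```

```bash
cat > to.py <<'E'
import sys
from h import *
s=manip.get_state(); r=R.from_quat(s['ee_rot'])
t=np.array([float(v) for v in sys.argv[1:4]])
print('t',s['time_s'],'tcp',s['tcp_pos'].round(4),'F',s['wrist_force'].round(2),'op',round(s['opening'],4))
print('shift',r.inv().apply(t-s['tcp_pos']).round(4))
want=R.from_euler('z',7.7,degrees=True)*R.from_quat([1,0,0,0])
print('turn',np.degrees((r.inv()*want).as_rotvec()).round(2))
E
python3 to.py 0.555 0.004 0.2
```

```text
t 0.35 tcp [ 0.1869 -0.7004  0.2311] F [-0.57 -0.03  0.51] op 0.0854
shift [ 0.5373 -0.5857  0.0312]
turn [-0.02  0.01  7.24]
```

```bash
python3 -m inch '0.042 -0.046 0.002 0 0 0; 0.042 -0.046 0.002 0 0 0; 0.042 -0.046 0.002 0 0 0; 0.042 -0.046 0.002 0 0 0; 0.042 -0.046 0.002 0 0 0' 255; python3 to.py 0.555 0.004 0.2
```

```text
time_s: 0.98
tcp_pos: [0.3298, -0.4251, 0.22]
ee_rot: [0.992, 0.126, -0.0, 0.002]
wrist_force: [1.0, -0.3, 0.5]
opening: 0.0001
t 0.975 tcp [ 0.3298 -0.4251  0.22  ] F [ 1.   -0.34  0.47] op 0.0001
shift [ 0.3254 -0.3592  0.0187]
turn [0.19 0.01 6.79]
```

```bash
python3 -m inch '0.041 -0.046 0.002 0 0 0; 0.041 -0.046 0.002 0 0 0; 0.041 -0.046 0.002 0 0 0; 0.041 -0.046 0.002 0 0 0; 0.041 -0.046 0.002 0 0 7' ; python3 to.py 0.555 0.004 0.2
```

```text
time_s: 1.6
tcp_pos: [0.4729, -0.1475, 0.2107]
ee_rot: [0.998, 0.064, 0.002, 0.003]
wrist_force: [1.4, -0.5, 0.2]
opening: 0.0004
t 1.6 tcp [ 0.4729 -0.1475  0.2107] F [ 1.38 -0.47  0.22] op 0.0004
shift [ 0.1006 -0.1399  0.0103]
turn [ 0.34 -0.25 -0.4 ]
```

```bash
python3 -m inch '0.035 -0.048 0 0 0 0; 0.035 -0.048 0 0 0 0; 0.03 -0.04 0 0 0 0; 0 0 0 0 0 0' ; python3 to.py 0.555 0.004 0.2
python3 - <<'E'
from h import *
snap('wrist','w1.png')
E
```

```text
time_s: 2.1
tcp_pos: [0.5596, 0.0111, 0.211]
ee_rot: [0.998, 0.067, 0.004, 0.002]
wrist_force: [-0.4, -0.8, 0.3]
opening: -0.0
t 2.1 tcp [0.5596 0.0111 0.211 ] F [-0.42 -0.83  0.28] op -0.0
shift [-0.0056  0.0063  0.011 ]
turn [ 0.27 -0.47 -0.07]
```

View pics/w1.png

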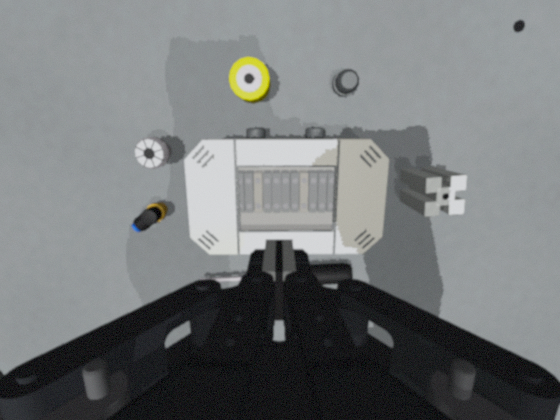

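The wrist view shows the cover's marks at about (203,155), (371,155), (368,238) and (207,239). The shut fingertips are at (280,245). I'll cast these onto z = 0.067.

```bash
cat >> h.py <<'E'
def wplane(s,d,uv,z):
    T=np.array(d['tool_from_camera']); r=R.from_quat(s['ee_rot'])
    uv=np.atleast_2d(uv); c=np.c_[(uv[:,0]-d['cx'])/d['fx'],(uv[:,1]-d['cy'])/d['fy'],np.ones(len(uv))]
    e=s['tcp_pos']+r.apply(T[:3,3]); v=r.apply(c@T[:3,:3].T); return e+v*((z-e[2])/v[:,2])[:,None]
E
python3 - <<'E'
from h import *
s,d=snap('wrist','w2.png')
X=wplane(s,d,[(203,155),(371,155),(368,238),(207,239)],0.067)
print(X.round(4),X.mean(0))
print([np.linalg.norm(X[i]-X[(i+1)%4]).round(4) for i in range(4)],np.degrees(np.arctan2(*(X[1]-X[0])[[1,0]])))
E
```

```text
[[ 0.5878  0.0823  0.067 ]
 [ 0.6085 -0.0756  0.067 ]
 [ 0.5257 -0.0902  0.067 ]
 [ 0.5035  0.0726  0.067 ]] [ 0.55638711 -0.00272708  0.067     ]
[np.float64(0.1593), np.float64(0.0841), np.float64(0.1643), np.float64(0.0848)] -82.50510439104316
```

```bash
python3 to.py 0.587 0.086 0.085
```

```text
t 2.2 tcp [0.5576 0.0068 0.2109] F [-0.02 -1.08 -0.48] op -0.0002
shift [ 0.0385 -0.0756  0.1256]
turn [ 0.37 -0.34 -0.35]
```

```bash
python3 -m inch '0.02 -0.038 0.035 0 0 0; 0.019 -0.038 0.045 0 0 0; 0 0 0.04 0 0 0; 0 0 0 0 0 0'; python3 to.py 0.587 0.086 0.075;python3 - <<'E'
from h import *
snap('wrist','w3.png')
E
```

```text
time_s: 2.7
tcp_pos: [0.5885, 0.0795, 0.0896]
ee_rot: [0.998, 0.058, 0.005, 0.005]
wrist_force: [-0.4, -0.4, 0.3]
opening: 0.0001
t 2.7 tcp [0.5885 0.0795 0.0896] F [-0.36 -0.42  0.35] op 0.0001
shift [-0.0009 -0.0068  0.0146]
turn [ 0.57 -0.49 -1.01]
```

View pics/w3.png

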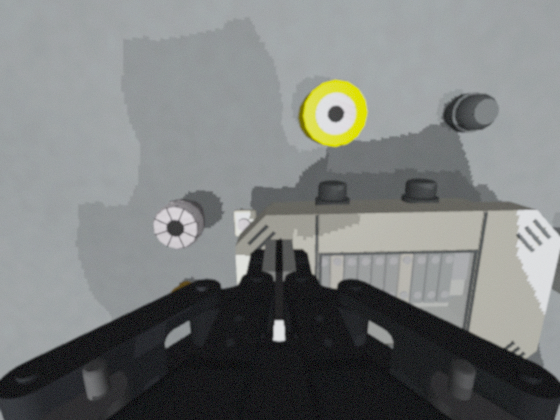

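The wrist view shows the corner mark at about (257,233), just left of the fingertips at (280,245). I'll measure the remaining offset.

```bash
python3 - <<'E'
from h import *
s,d=snap('wrist','w4.png')
X=wplane(s,d,[(257,233),(532,234)],0.067)
print(s['tcp_pos'],X.round(4))
cv2.imwrite('pics/w4z.png',cv2.resize(d['image'][190:270,210:320,::-1],None,fx=6,fy=6))
E
python3 to.py 0.587 0.086 0.07
```

```text
[0.58966834 0.07983178 0.09134   ] [[ 0.5929  0.0913  0.067 ]
 [ 0.6109 -0.0717  0.067 ]]
t 2.8 tcp [0.5905 0.08   0.0926] F [ 0.46 -0.18  1.13] op 0.0002
shift [-0.0031 -0.0065  0.0225]
turn [ 0.52 -0.79 -1.02]
```

View pics/w4z.png

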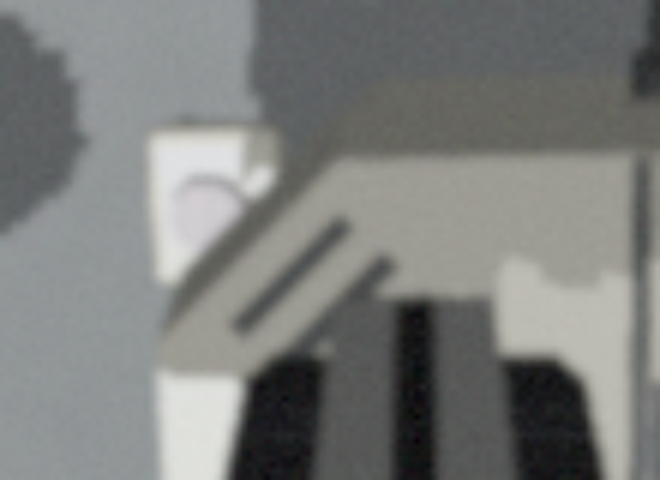

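The middle mark at zoom (340,310) is pixel (267,241). That puts it near (0.588, 0.086), which matches the target.

```bash
python3 -m inch '-0.003 -0.007 0.012 0 0 0; 0 0 0.006 0 0 0; 0 0 0.003 0 0 0'; python3 to.py 0.587 0.086 0.057
```

```text
time_s: 3.18
tcp_pos: [0.5886, 0.0853, 0.0745]
ee_rot: [0.998, 0.057, 0.01, 0.004]
wrist_force: [0.5, -0.4, 0.1]
opening: -0.0001
t 3.175 tcp [0.5886 0.0853 0.0745] F [ 0.5  -0.36  0.13] op -0.0001
shift [-0.0019 -0.001   0.0174]
turn [ 0.51 -1.13 -1.19]
```

```bash
python3 -m inch '-0.002 -0.001 0.007 0 0 0; 0 0 0.004 0 0 0'; python3 -m inch '0 0 0.004 0 0 0'; python3 -m inch '0 0 0.004 0 0 0';python3 -m inch '0 0 0.004 0 0 0'
```

```text
time_s: 3.42
tcp_pos: [0.5876, 0.0866, 0.0636]
ee_rot: [0.998, 0.057, 0.011, 0.003]
wrist_force: [1.2, 2.4, 4.8]
opening: 0.0
time_s: 3.55
tcp_pos: [0.5878, 0.0867, 0.0594]
ee_rot: [0.998, 0.057, 0.011, 0.003]
wrist_force: [0.3, 0.3, 0.5]
opening: -0.0001
time_s: 3.68
tcp_pos: [0.5878, 0.0867, 0.0567]
ee_rot: [0.998, 0.057, 0.011, 0.003]
wrist_force: [-13.1, 0.2, 61.5]
opening: 0.0001
time_s: 3.8
tcp_pos: [0.5878, 0.0868, 0.0565]
ee_rot: [0.998, 0.057, 0.012, 0.003]
wrist_force: [-16.4, -0.9, 76.5]
opening: 0.0
```

It clicked and bottomed out at 0.0566. The arm is stiff, so I'll use finer steps on the next corners.

```bash
python3 -m inch '0 0 -0.006 0 0 0; 0 0 -0.025 0 0 0; 0 0 0 0 0 0'; python3 to.py 0.504 0.075 0.085
python3 - <<'E'
from h import *
s,e=snap('side','s3.png')
cv2.imwrite('pics/s3z.png',cv2.resize(e['image'][110:260,250:420,::-1],None,fx=4,fy=4,interpolation=cv2.INTER_CUBIC))
E
```

```text
time_s: 4.18
tcp_pos: [0.5866, 0.0863, 0.0891]
ee_rot: [0.998, 0.057, 0.012, 0.004]
wrist_force: [-0.6, 0.1, -0.4]
opening: -0.0004
t 4.175 tcp [0.5866 0.0863 0.0891] F [-0.6   0.12 -0.43] op -0.0004
shift [-0.0834  0.0019  0.0021]
turn [ 0.51 -1.34 -1.22]
```

View pics/s3z.png

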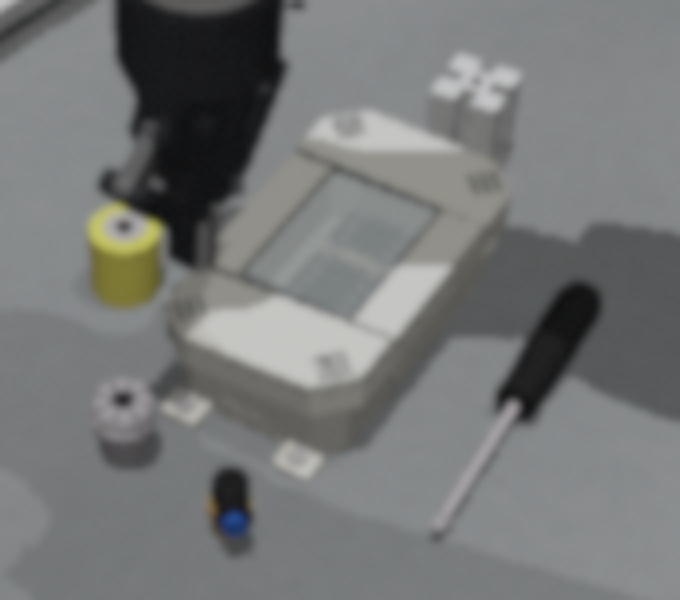

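The side view shows the corner 3 mark moved from (191,294) down to about (188,304). The other corners are about where they were, and the loose parts haven't moved.

```bash
python3 -m inch '-0.042 0.001 0 0 -1.3 -1; -0.042 0.001 0 0 0 0; 0 0 0 0 0 0'; python3 to.py 0.504 0.075 0.07
python3 - <<'E'
from h import *
s,d=snap('wrist','w5.png')
cv2.imwrite('pics/w5z.png',cv2.resize(d['image'][150:310,180:400,::-1],None,fx=3,fy=3))
E
```

```text
time_s: 4.6
tcp_pos: [0.4991, 0.073, 0.0844]
ee_rot: [0.998, 0.065, -0.003, 0.005]
wrist_force: [0.6, 0.0, -0.6]
opening: 0.0001
t 4.6 tcp [0.4991 0.073  0.0844] F [ 0.61  0.03 -0.59] op 0.0001
shift [ 0.0052 -0.0015  0.0143]
turn [ 0.55  0.34 -0.2 ]
```

View pics/w5z.png

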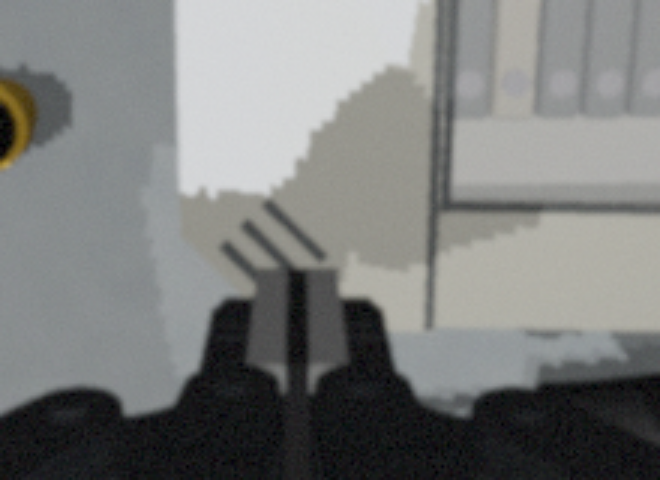

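The middle mark is centred at about zoom (275,253), which is pixel (271.5,234). The fingertips at zoom (295,270) sit slightly to its -x side.

```bash
python3 - <<'E'
from h import *
s,d=snap('wrist','w6.png')
print(s['tcp_pos'],wplane(s,d,[(271.5,234)],0.067))
E
python3 to.py 0.506 0.076 0.070
```

```text
[0.5013611  0.07358828 0.08447348] [[0.50717716 0.07668109 0.067     ]]
t 4.7 tcp [0.5029 0.074  0.0847] F [ 1.01  0.33 -0.11] op -0.0002
shift [ 0.0033 -0.0017  0.0147]
turn [ 0.51  0.09 -0.2 ]
```

```bash
python3 -m inch '0.003 -0.002 0.010 0 0 0; 0 0 0.005 0 0 0; 0 0 0 0 0 0'; python3 -m inch '0 0 0.003 0 0 0'; python3 -m inch '0 0 0.003 0 0 0'
```

```text
time_s: 5.08
tcp_pos: [0.5082, 0.077, 0.0675]
ee_rot: [0.998, 0.065, -0.0, 0.004]
wrist_force: [0.6, -0.7, -0.2]
opening: -0.0003
time_s: 5.2
tcp_pos: [0.5084, 0.077, 0.0643]
ee_rot: [0.998, 0.065, 0.0, 0.004]
wrist_force: [-0.3, -0.6, 0.4]
opening: 0.0001
time_s: 5.32
tcp_pos: [0.5083, 0.0769, 0.0611]
ee_rot: [0.998, 0.065, -0.0, 0.004]
wrist_force: [-0.4, 0.7, 0.2]
opening: 0.0001
```

```bash
python3 -m inch '0 0 0.002 0 0 0'; python3 -m inch '0 0 0.0015 0 0 0'; python3 -m inch '0 0 0.0015 0 0 0'
```

```text
time_s: 5.45
tcp_pos: [0.5084, 0.0769, 0.059]
ee_rot: [0.998, 0.065, 0.0, 0.004]
wrist_force: [-0.2, 0.4, 0.4]
opening: 0.0
time_s: 5.58
tcp_pos: [0.5084, 0.0769, 0.0576]
ee_rot: [0.998, 0.065, 0.0, 0.004]
wrist_force: [-1.5, -1.5, 16.4]
opening: 0.0002
time_s: 5.7
tcp_pos: [0.5084, 0.0768, 0.0572]
ee_rot: [0.998, 0.065, 0.0, 0.004]
wrist_force: [-5.9, -0.2, 34.5]
opening: -0.0001
```

```bash
python3 -m inch '0 0 -0.008 0 0 0; 0 0 -0.03 0 0 0; 0 0 0 0 0 0'; python3 to.py 0.526 -0.083 0.09
```

```text
time_s: 6.08
tcp_pos: [0.5086, 0.0771, 0.0967]
ee_rot: [0.998, 0.065, 0.001, 0.004]
wrist_force: [0.6, 0.6, -0.3]
opening: 0.0003
t 6.075 tcp [0.5086 0.0771 0.0967] F [ 0.58  0.55 -0.3 ] op 0.0003
shift [-0.0036  0.161   0.0081]
turn [ 0.51 -0.07 -0.22]
```

```bash
python3 -m inch '0 0.054 0 0 0 0; 0 0.054 0 0 0 0; 0 0.05 0 0 0 0; 0 0 0 0 0 0'
python3 - <<'E'
from h import *
s,d=snap('wrist','w7.png')
cv2.imwrite('pics/w7z.png',cv2.resize(d['image'][150:310,180:400,::-1],None,fx=3,fy=3))
s,e=snap('side','s4.png')
cv2.imwrite('pics/s4z.png',cv2.resize(e['image'][110:260,250:420,::-1],None,fx=4,fy=4,interpolation=cv2.INTER_CUBIC))
E
python3 to.py 0.526 -0.083 0.08
```

```text
time_s: 6.58
tcp_pos: [0.5307, -0.0823, 0.0965]
ee_rot: [0.998, 0.067, 0.001, 0.004]
wrist_force: [-0.5, 0.3, -0.8]
opening: 0.0001
t 6.675 tcp [ 0.5305 -0.078   0.0965] F [ 0.37  0.87 -0.11] op -0.0001
shift [-0.0052  0.0042  0.0165]
turn [ 0.36 -0.12  0.32]
```

View pics/w7z.png

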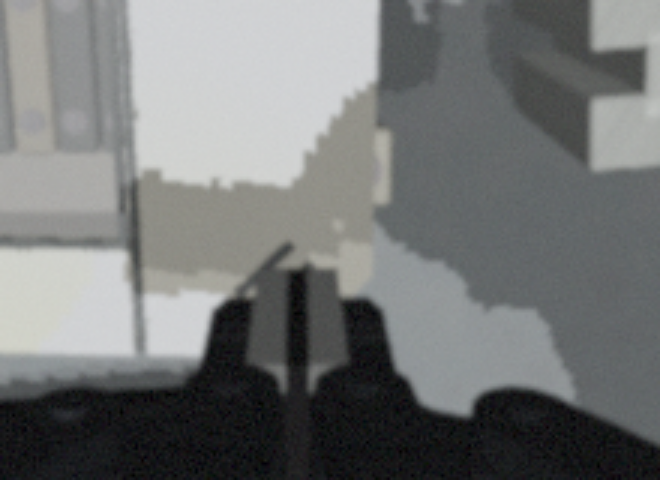

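View pics/s4z.png

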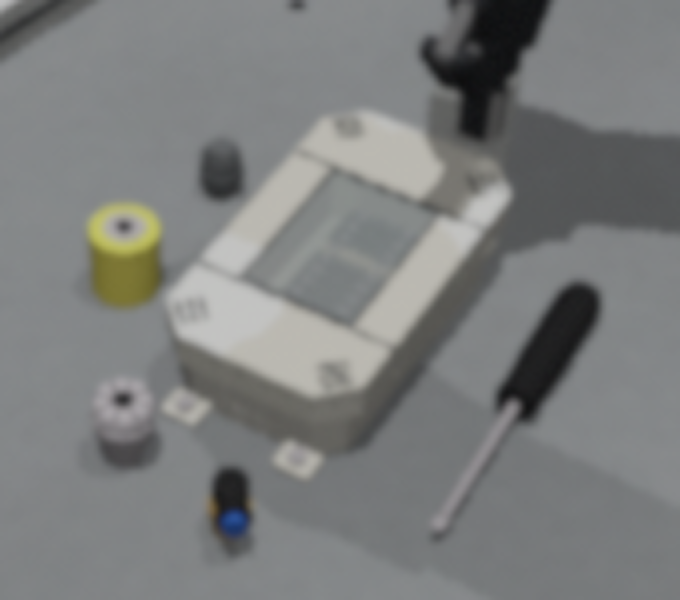

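The side view shows corners 3 and 2 both down, with marks at (191,309) and (335,375). The wrist view shows corner 1's inner mark at zoom (268,268). The middle mark should then be near zoom (293,284), pixel (277.7,244.6).

```bash
python3 - <<'E'
from h import *
s,d=snap('wrist','w8.png')
print(s['tcp_pos'],wplane(s,d,[(277.7,244.6)],0.067))
E
python3 to.py 0.526 -0.083 0.072
```

```text
[ 0.53051784 -0.0779942   0.09649946] [[ 0.52546487 -0.07991731  0.067     ]]
t 6.725 tcp [ 0.5306 -0.0768  0.0966] F [ 0.24  0.49 -0.24] op -0.0001
shift [-0.0054  0.0053  0.0246]
turn [ 0.34 -0.12  0.43]
```

```bash
python3 -m inch '-0.005 0.004 0.014 0 0 0; 0 0 0.010 0 0 0; 0 0 0 0 0 0'; python3 -m inch '0 0 0.003 0 0 0'; python3 -m inch '0 0 0.003 0 0 0';  python3 to.py 0.526 -0.082 0.057
```

```text
time_s: 7.1
tcp_pos: [0.5264, -0.0766, 0.0717]
ee_rot: [0.997, 0.074, 0.001, 0.002]
wrist_force: [0.5, -0.2, 0.3]
opening: -0.0
time_s: 7.22
tcp_pos: [0.5268, -0.0757, 0.0688]
ee_rot: [0.997, 0.075, 0.002, 0.002]
wrist_force: [0.1, 0.1, 0.2]
opening: 0.0
time_s: 7.35
tcp_pos: [0.527, -0.0754, 0.0658]
ee_rot: [0.997, 0.075, 0.002, 0.002]
wrist_force: [-0.9, -1.6, 4.4]
opening: 0.0002
t 7.35 tcp [ 0.527  -0.0754  0.0658] F [-0.95 -1.59  4.4 ] op 0.0002
shift [-0.002   0.0063  0.0089]
turn [ 0.23 -0.17  0.94]
```

```bash
python3 -m inch '0 0 -0.004 0 0 0; -0.001 0.006 0 0 0 0; 0 0 0.002 0 0 0';  python3 -m inch '0 0 0.003 0 0 0'; python3 -m inch '0 0 0.003 0 0 0'; python3 -m inch '0 0 0.002 0 0 0'
```

```text
time_s: 7.72
tcp_pos: [0.5273, -0.082, 0.0685]
ee_rot: [0.997, 0.075, 0.002, 0.002]
wrist_force: [0.0, 0.1, 0.5]
opening: -0.0001
time_s: 7.85
tcp_pos: [0.5274, -0.0823, 0.0655]
ee_rot: [0.997, 0.075, 0.002, 0.002]
wrist_force: [-0.3, -0.9, 4.0]
opening: 0.0003
time_s: 7.98
tcp_pos: [0.5271, -0.0828, 0.0626]
ee_rot: [0.997, 0.075, 0.002, 0.002]
wrist_force: [-1.2, -1.6, 2.4]
opening: 0.0002
time_s: 8.1
tcp_pos: [0.527, -0.0829, 0.0603]
ee_rot: [0.997, 0.075, 0.002, 0.002]
wrist_force: [0.4, -0.8, -0.1]
opening: -0.0001
```

```bash
python3 -m inch '0 0 0.002 0 0 0'; python3 -m inch '0 0 0.0015 0 0 0';  python3 -m inch '0 0 0.001 0 0 0'
```

```text
time_s: 8.22
tcp_pos: [0.5272, -0.083, 0.0584]
ee_rot: [0.997, 0.075, 0.002, 0.002]
wrist_force: [-2.5, -0.7, 19.1]
opening: -0.0002
time_s: 8.35
tcp_pos: [0.5274, -0.083, 0.0578]
ee_rot: [0.997, 0.075, 0.003, 0.003]
wrist_force: [-5.9, 0.2, 31.0]
opening: -0.0
time_s: 8.48
tcp_pos: [0.5274, -0.083, 0.0579]
ee_rot: [0.997, 0.075, 0.003, 0.003]
wrist_force: [-4.4, 0.3, 19.2]
opening: 0.0002
```

```bash
python3 -m inch '0 0 -0.008 0 0 0; 0 0 -0.03 0 0 0; 0 0 0 0 0 0'; python3 to.py 0.609 -0.072 0.09
```

```text
time_s: 8.85
tcp_pos: [0.5273, -0.0823, 0.0968]
ee_rot: [0.997, 0.075, 0.003, 0.003]
wrist_force: [0.0, 0.5, -0.4]
opening: 0.0003
t 8.85 tcp [ 0.5273 -0.0823  0.0968] F [ 0.    0.49 -0.42] op 0.0003
shift [0.0823 0.002  0.0073]
turn [ 0.31 -0.31  0.89]
```

```bash
python3 -m inch '0.042 0.001 0 0 0 0; 0.04 0.001 0 0 0 0; 0 0 0 0 0 0;0 0 0 0 0 0'
python3 - <<'E'
from h import *
s,d=snap('wrist','w9.png')
cv2.imwrite('pics/w9z.png',cv2.resize(d['image'][150:310,180:400,::-1],None,fx=3,fy=3))
E
python3 to.py 0.609 -0.072 0.072
```

```text
time_s: 9.35
tcp_pos: [0.6086, -0.0716, 0.095]
ee_rot: [0.997, 0.075, 0.001, 0.002]
wrist_force: [-0.7, -0.6, 0.8]
opening: 0.0004
t 9.4 tcp [ 0.6088 -0.0715  0.0951] F [-0.06 -1.09 -0.26] op -0.0003
shift [0.0001 0.0004 0.0231]
turn [ 0.26 -0.13  0.9 ]
```

View pics/w9z.png

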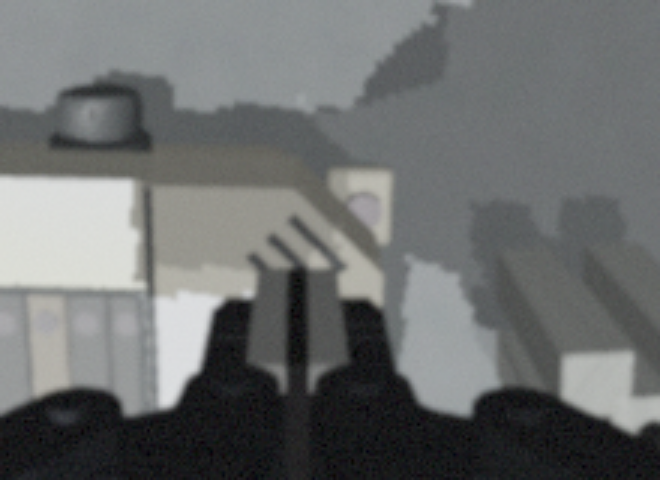

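The marks line up with the fingertips: the middle one is at zoom (290,258), right at the tips. I'll press here.

```bash
python3 -m inch '0 0 0.012 0 0 0; 0 0 0.011 0 0 0; 0 0 0 0 0 0'; python3 -m inch '0 0 0.003 0 0 0'; python3 -m inch '0 0 0.003 0 0 0'; python3 -m inch '0 0 0.003 0 0 0';  python3 to.py 0.609 -0.072 0.057
```

```text
time_s: 9.78
tcp_pos: [0.6064, -0.0721, 0.0699]
ee_rot: [0.997, 0.075, 0.0, 0.002]
wrist_force: [0.3, -0.4, 0.1]
opening: -0.0001
time_s: 9.9
tcp_pos: [0.6064, -0.0722, 0.0667]
ee_rot: [0.997, 0.075, 0.0, 0.002]
wrist_force: [0.9, -0.7, 0.5]
opening: -0.0003
time_s: 10.02
tcp_pos: [0.6064, -0.0722, 0.0636]
ee_rot: [0.997, 0.075, 0.0, 0.002]
wrist_force: [-0.7, -0.2, 3.3]
opening: -0.0001
time_s: 10.15
tcp_pos: [0.6067, -0.0723, 0.0608]
ee_rot: [0.997, 0.075, 0.0, 0.002]
wrist_force: [1.1, -1.0, -0.1]
opening: 0.0001
t 10.15 tcp [ 0.6067 -0.0723  0.0608] F [ 1.07 -1.02 -0.1 ] op 0.0001
shift [0.0023 0.     0.0038]
turn [ 0.26 -0.04  0.86]
```

```bash
python3 -m inch '0 0 0.002 0 0 0'; python3 -m inch '0 0 0.0015 0 0 0';  python3 -m inch '0 0 0.001 0 0 0'
```

```text
time_s: 10.28
tcp_pos: [0.6068, -0.0723, 0.0586]
ee_rot: [0.997, 0.075, 0.001, 0.002]
wrist_force: [0.3, 0.1, 0.8]
opening: 0.0002
time_s: 10.4
tcp_pos: [0.6068, -0.0723, 0.0571]
ee_rot: [0.997, 0.075, 0.001, 0.002]
wrist_force: [-2.4, -0.2, 15.7]
opening: -0.0
time_s: 10.52
tcp_pos: [0.6068, -0.0723, 0.057]
ee_rot: [0.997, 0.075, 0.001, 0.002]
wrist_force: [-4.4, 0.6, 21.2]
opening: -0.0
```

```bash
python3 -m inch '0 0 -0.008 0 0 0; 0 0 -0.05 0 0 0; 0 0 -0.05 0 0 0; 0 0 -0.04 0 0 0; 0 0 0 0 0 0'; python3 -m inch '0 0.06 -0.02 0 0 0;0 0.06 -0.02 0 0 0;0 0 0 0 0 0'
python3 - <<'E'
from h import *
s,d=snap('top','t9.png'); s,e=snap('side','s9.png')
cv2.imwrite('pics/t9z.png',cv2.resize(d['image'][140:290,260:450,::-1],None,fx=4,fy=4,interpolation=cv2.INTER_CUBIC))
cv2.imwrite('pics/s9z.png',cv2.resize(e['image'][110:260,250:420,::-1],None,fx=4,fy=4,interpolation=cv2.INTER_CUBIC))
E
```

```text
time_s: 11.15
tcp_pos: [0.6066, -0.0715, 0.2101]
ee_rot: [0.997, 0.075, 0.001, 0.002]
wrist_force: [-0.2, -0.1, -0.9]
opening: 0.0
time_s: 11.52
tcp_pos: [0.6242, -0.1896, 0.2494]
ee_rot: [0.997, 0.076, -0.0, 0.002]
wrist_force: [-0.4, -0.2, -0.5]
opening: -0.0001
```

View pics/t9z.png

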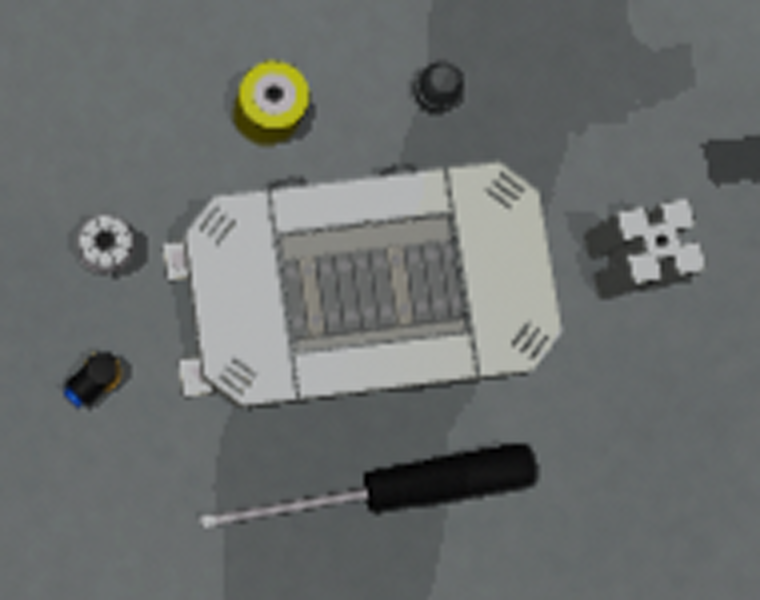

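View pics/s9z.png

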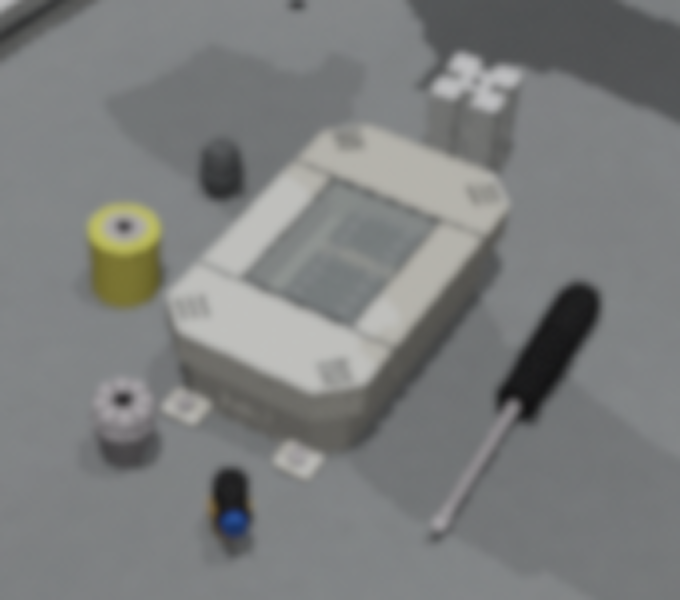

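All four marks have dropped. In the side zoom they are now at (191,307), (349,140), (485,194) and (335,373). I'll compare these with the drop expected for 10 mm, using the initial and present images.

Run:
```python
from h import *
s,e=snap('side','s10.png'); s,d=snap('top','t10.png')
q=np.array([(191,294),(349,128),(486,180),(335,357)])
Q=plane(e,(q+.5)/4-.5+[250,110],0.067)
for h in(.057,.0592,.061):
    Y=Q.copy();Y[:,2]=h; print(h,((proj(e,Y)-[250,110]+.5)*4-.5).round(1).tolist())
# subpixel shift of patches, side image
for nm,cur,o in(('side',e,(250,110)),('top',d,(260,140))):
    a=cv2.imread(f'pics/{nm}0.png',0).astype(np.float32); b=cv2.cvtColor(cur['image'],cv2.COLOR_RGB2GRAY).astype(np.float32)
    cs=q if nm=='side' else np.array([(217,220),(508,184),(533,338),(238,375)])
    f=lambda i:cv2.createCLAHE(4,(8,8)).apply(cv2.resize(i,None,fx=4,fy=4,interpolation=cv2.INTER_CUBIC).clip(0,255).astype(np.uint8))
    A,B=f(a),f(b)
    for c in cs:
        x,y=(c+np.array(o)*4); t=A[y-18:y+19,x-26:x+27]; w=B[y-34:y+47,x-40:x+41]
        r=cv2.matchTemplate(w,t,cv2.TM_CCOEFF_NORMED); _,v,_,l=cv2.minMaxLoc(r); print(nm,c,'shift zoom',l[0]-14,l[1]-16,round(v,2))
X=plane(d,(np.array([(217,224),(505,187),(531,340),(237,376)])+.5)/4-.5+[260,140],.057); print(X.mean(0))
```

```text
0.057 [[191.0, 308.1], [347.9, 142.1], [483.8, 194.2], [333.8, 371.1]]
0.0592 [[191.0, 305.0], [348.1, 139.0], [484.3, 191.1], [334.1, 368.0]]
0.061 [[191.0, 302.5], [348.3, 136.5], [484.7, 188.5], [334.3, 365.5]]
side [191 294] shift zoom 1 12 0.99
side [349 128] shift zoom 1 14 0.96
side [486 180] shift zoom -1 12 0.93
side [335 357] shift zoom 0 14 0.97
top [217 220] shift zoom 0 4 0.96
top [508 184] shift zoom -3 4 0.91
top [533 338] shift zoom -4 4 0.9
top [238 375] shift zoom 0 3 0.95
[0.55624174 0.00141947 0.057     ]
```

The image shifts (12–14 zoom px) fit about 8.5–10 mm of drop, and an unclicked corner would give 8.5 px or less. The corner 1 and 3 template matches are a little under, and there is plenty of time, so I'll touch-probe both.

```bash
python3 to.py 0.526 -0.082 0.1
```

```text
t 11.725 tcp [ 0.6238 -0.1819  0.2479] F [ 0.41  0.08 -0.46] op -0.0002
shift [-0.08   -0.1143  0.1482]
turn [-0.02  0.15  1.56]
```

```bash
python3 -m inch '-0.027 -0.038 0.03 0 0 0; -0.027 -0.038 0.03 0 0 0; -0.026 -0.038 0.03 0 0 0; 0 0 0.05 0 0 0;0 0 0 0 0 0'; python3 to.py 0.526 -0.082 0.07
```

```text
time_s: 12.35
tcp_pos: [0.5216, -0.0711, 0.1036]
ee_rot: [0.996, 0.087, -0.002, -0.002]
wrist_force: [0.1, 0.3, 0.7]
opening: -0.0
t 12.35 tcp [ 0.5216 -0.0711  0.1036] F [0.09 0.27 0.71] op -0.0
shift [0.0025 0.0117 0.0335]
turn [-0.21  0.23  2.25]
```

```bash
python3 -m inch '0.003 0.012 0.02 0 0 0; 0 0 0.015 0 0 0; 0 0 0 0 0 0;0 0 0.003 0 0 0;0 0 0.003 0 0 0'; python3 to.py 0.526 -0.082 0.058
```

```text
time_s: 12.98
tcp_pos: [0.5294, -0.0799, 0.0664]
ee_rot: [0.996, 0.088, 0.001, -0.002]
wrist_force: [-0.4, -0.0, -0.4]
opening: -0.0
t 12.975 tcp [ 0.5294 -0.0799  0.0664] F [-0.43 -0.02 -0.36] op -0.0
shift [-0.0037  0.0015  0.0084]
turn [-0.2  -0.08  2.43]
```

```bash
python3 -m inch '-0.003 0.001 0.003 0 0 0; 0 0 0.003 0 0 0';python3 -m inch '0 0 0.0015 0 0 0';python3 -m inch '0 0 0.0015 0 0 0';python3 -m inch '0 0 0.0015 0 0 0'
```

```text
time_s: 13.22
tcp_pos: [0.5266, -0.0814, 0.0606]
ee_rot: [0.996, 0.088, 0.001, -0.002]
wrist_force: [-0.4, 0.2, 0.0]
opening: 0.0001
time_s: 13.35
tcp_pos: [0.5265, -0.0815, 0.059]
ee_rot: [0.996, 0.088, 0.001, -0.002]
wrist_force: [1.1, 0.1, -1.1]
opening: -0.0001
time_s: 13.48
tcp_pos: [0.5265, -0.0815, 0.0573]
ee_rot: [0.996, 0.088, 0.001, -0.002]
wrist_force: [-0.1, -0.4, -0.4]
opening: -0.0002
time_s: 13.6
tcp_pos: [0.5265, -0.0815, 0.0568]
ee_rot: [0.996, 0.088, 0.001, -0.002]
wrist_force: [-6.1, 1.7, 35.9]
opening: 0.0001
```

Corner 1's surface is at about 0.057, so it is shut. Next I'll probe corner 3, lifting first and crossing high over the cover.

```bash
python3 -m inch '0 0 -0.008 0 0 0; 0 0 -0.035 0 0 0; 0 0 0 0 0 0'; python3 to.py 0.587 0.086 0.1
```

```text
time_s: 13.98
tcp_pos: [0.5266, -0.0816, 0.1011]
ee_rot: [0.996, 0.088, 0.001, -0.002]
wrist_force: [0.9, 0.6, 0.1]
opening: -0.0001
t 13.975 tcp [ 0.5266 -0.0816  0.1011] F [0.91 0.6  0.11] op -0.0001
shift [ 0.0889 -0.1543  0.0018]
turn [-0.17 -0.14  2.43]
```

```bash
python3 -m inch '0.028 -0.05 0 0 0 0; 0.028 -0.05 0 0 0 0; 0.028 -0.05 0 0 0 0; 0 0 0 0 0 0'; python3 to.py 0.587 0.086 0.07
```

```text
time_s: 14.48
tcp_pos: [0.585, 0.0839, 0.1]
ee_rot: [0.996, 0.086, 0.001, -0.001]
wrist_force: [0.1, -0.7, -0.9]
opening: -0.0002
t 14.475 tcp [0.585  0.0839 0.1   ] F [ 0.1  -0.73 -0.88] op -0.0002
shift [ 0.0023 -0.0016  0.03  ]
turn [-0.16 -0.14  2.17]
```

```bash
python3 -m inch '0.002 -0.002 0.02 0 0 0; 0 0 0.012 0 0 0; 0 0 0 0 0 0;0 0 0.003 0 0 0;0 0 0.002 0 0 0'; python3 to.py 0.587 0.086 0.058
```

```text
time_s: 15.1
tcp_pos: [0.5855, 0.0833, 0.061]
ee_rot: [0.996, 0.085, 0.0, -0.0]
wrist_force: [0.2, 0.2, -0.6]
opening: 0.0001
t 15.1 tcp [0.5855 0.0833 0.061 ] F [ 0.15  0.24 -0.57] op 0.0001
shift [ 0.0019 -0.0024  0.003 ]
turn [-0.05 -0.01  2.05]
```

```bash
python3 -m inch '0.001 -0.002 0.0015 0 0 0';python3 -m inch '0 0 0.0015 0 0 0';python3 -m inch '0 0 0.0015 0 0 0'
```

```text
time_s: 15.22
tcp_pos: [0.5863, 0.085, 0.0597]
ee_rot: [0.996, 0.085, 0.0, -0.0]
wrist_force: [-0.1, 0.4, 0.5]
opening: -0.0001
time_s: 15.35
tcp_pos: [0.5865, 0.0852, 0.0583]
ee_rot: [0.996, 0.085, 0.0, -0.0]
wrist_force: [1.1, -0.0, 0.5]
opening: -0.0001
time_s: 15.48
tcp_pos: [0.5866, 0.0853, 0.057]
ee_rot: [0.996, 0.085, 0.001, -0.0]
wrist_force: [-3.5, -2.0, 19.2]
opening: 0.0005
```

Corner 3 is also shut, with first contact just above 0.057. I'll retreat, take a final look and hand in.

```bash
python3 -m inch '0 0 -0.008 0 0 0; 0 0 -0.05 0 0 0; 0 0 -0.05 0 0 0; 0 0 -0.05 0 0 0; 0 0 0 0 0 0'; python3 -m inch '0 0 0 0 0 0; 0 0 0 0 0 0'
python3 - <<'E'
from h import *
s,e=snap('side','s11.png')
cv2.imwrite('pics/s11z.png',cv2.resize(e['image'][110:260,250:420,::-1],None,fx=4,fy=4,interpolation=cv2.INTER_CUBIC))
E
```

```text
time_s: 16.1
tcp_pos: [0.5865, 0.0854, 0.221]
ee_rot: [0.996, 0.085, 0.001, -0.001]
wrist_force: [-0.4, -0.1, -1.3]
opening: -0.0002
time_s: 16.35
tcp_pos: [0.5856, 0.0852, 0.2204]
ee_rot: [0.996, 0.085, 0.0, -0.0]
wrist_force: [0.6, 0.4, 0.8]
opening: -0.0
```

View pics/s11z.png

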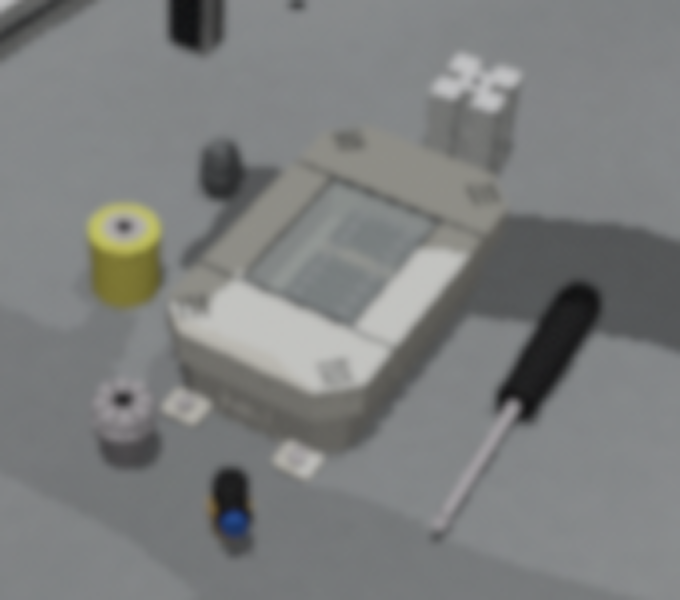

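The final side view shows the cover seated with its marks at (191,305), (349,140), (484,193) and (335,373). All the parts are in place and the fingers are well clear at (195,40).

```bash
python3 -c "
from workcell import manip
print(manip.hand_in())"
```

```text
the job is handed in; nothing more can be done
None
```

The cover is pressed shut at all four corners. I pressed them with closed fingertips in the order 3, 2, 1, 4, retreated upwards and handed in at about 16.4 s of the 45 s.

**Pressing:** Each corner was pushed until the fingertips met a hard stop at about 57–58 mm. The first press, on corner 3, overshot: the wrist force reached about 77 N. That is under the 120 N limit but well over the 25 N the task calls harmless. I used finer steps after that, and the later presses and probes peaked at about 20–36 N.

**Height checks:** I touched corners 1 and 3 again afterwards, and both were solid at about 57 mm. Corners 2 and 4 were checked only by the stop heights when pressed (57.2 and 57.0 mm) and the camera images. The side view showed all four marks 8.5–10 mm lower than at the start. The low end of that, at corners 1 and 3, is a little under the expected 10 mm and disagrees slightly with the touch readings. It is probably image resolution.

**Position and loose parts:** The cover's centre is where it was at the start, to within about 1 mm in the top view. The three cameras' first estimates of that centre disagreed by up to about 9 mm in y, so I pressed at a position between them, checked close up with the wrist camera. The loose parts next to the box look unmoved. I didn't look at the oil bottle again at the end, but the arm never went near it.

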